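# Mount the sensor head on the dovetail rail and clamp it

### The arm

A 6-joint arm with a two-finger parallel gripper is mounted at the origin on the work surface. World frame = base frame: x ahead of the robot, y to its left, z up, the work surface at z = 0. Lengths are in m, angles in rad, forces in N, time in s.
With the tool pointing down it reaches from about 0.275 to 0.825 m from the base axis. Payload 4.9 kg.
Tool frame: the origin (TCP) lies midway between the tips of the shut fingers; the grasp point (between the pads) lies 19 mm behind it (grip_point_offset is the distance from the TCP to the grasp point, in m); z points along the fingers, x is the direction in which the jaws open and shut, and the axes are right-handed (so a half turn about z gives the same grasp; the last joint's range is limited). The gripper opens to 85 mm and grips with 20 to 120 N. Pads are 22 mm wide; open, the fingers measure 114 mm over their backs; the gripper's body (76 mm by 85 mm) begins 54 mm behind the grasp point. The pads swing forward as they close: fully open they stand 13 mm farther back than shut.
Start: joints at [-1.478, 0.326, -0.193, 1.052, 0, 1.437], TCP at [0.124, -0.536, 0.231] pointing down, gripper open.
Joint ranges: [-2.65, 2.65], [-0.97, 1.79], [-1.3, 1.35], [-1.93, 2.1], [-1.47, 1.37], [-3.14, 3.14]. Speed limits (rad/s): [2.57, 2.57, 3.14, 3.14, 3.14, 3.14].

### API

Orientations are given as a rotation vector (axis times angle).
In Python, from cell import * gives the robot as it stands. Calls block until the motion is done:
- movep(position, orientation): joint-space move of the TCP to a pose.
- move_l(position, velocity=0.15, rot=None, until_force=None): straight line of the TCP; rot=None keeps the orientation; velocity is the mean speed in m/s. With until_force (N) it stops when the force on the tool has changed by that much, and returns True; else False.
- set_joints(angles): joint-space move.
- let_go() and grab(newtons=None): open the fingers fully, or close them until they stop; newtons is the grip in N (None keeps the last).
- sleep(seconds).
- ik(position, orientation): joint angles nearest the present ones, or None.
- get_state(): the state.
- grab_frame(name): name is "scene" or "top"; returns a dict with "img" (480x640x3 uint8, red, green, blue), "fx", "fy", "cx", "cy" (pixels), "cam_to_world" (4x4, takes a point from camera to world coordinates). Camera axes: x right, y down, z forward; pixel columns grow to the right and rows downward; lengths in m; the calibration is good to about 2 mm. A picture is of the moment at which its call begins. There is no depth.
A pose or a line that the arm cannot do raises MotionError and nothing moves.
- sign_off(): hands the job in, once; it reports no verdict.
Trained networks look in the newest picture that a camera, given by its name, has taken for a name from the list of things; names that differ only in an ending like _2 or _b are one class to them, and where a whole thing is asked for, a point or a joint stands for the part that bears it (a point fixed in the world has none). Each returns a list of dicts, best first, with "score" (0 to 1); they miss things now and then, are a little off and sometimes report something else, mostly with a low value. They report only what shows in the picture. A call takes as long as a camera call. They do not tell look-alikes from the thing itself.
- spot_in(camera, name): "centre" ([column, row] in pixels, amid what is visible of it).
- silhouettes(camera, name): "mask" (480x640 bool, what is visible of it) and "centre" ([column, row] in pixels, amid what is visible of it).
- tip_of(camera, name): "centre" ([column, row] in pixels: a listed point, or the origin of a listed thing).
The state is a dict: "clock": time; "q": joint angles; "joint_velocities": joint speeds; "tau": joint torques, N m; "position": TCP position; "eef_rot": TCP orientation; "contact_force": force on the tool from outside, world axes, zero at the start; "wrist_torque": the same for the moment, N m; "finger_gap": opening from 0.0 (shut) to 1.0 (fully open).
Only numpy, scipy, OpenCV 4.12 (cv2) and the standard library are available. Lean on these libraries where they do the work, as an engineer would, in place of code of your own. Each camera call takes 0.05 s, during which the arm holds its last target.

### The job

Mount the sensor head on the bench stand: slide its saddle onto the dovetail rail from the tapered end, gently push it fully home until it presses against the end stop, without ramming or forcing it, and then turn the clamp knob on its side clockwise until it is tight. Let go at the end, with the head still against the stop, and leave the battery, the handset and the screwdriver where they lie.

Things in the scene. Friction and masses are not known exactly. Their poses are not given: they have to be found in the camera images.
- stand: Bench stand fixed to the table: base plate 190 x 75 x 12 mm, two posts, and an aluminium dovetail rail on top, 41 mm wide at its top (60 mm above the table), 28 mm at its underside (46 mm), flanks undercut. Origin: on the table under the rail's middle; x along the rail from the entry end to the end stop, z up. Full section from x = -80 to +80 mm.
- rail_entry (a point): Tip of the rail's tapered entry nose (stand x = -96 mm): on the centre line, 60 mm above the table, the full rail's top height. Over the 16 mm nose the rail shrinks to 4 mm narrower a side and 2 mm lower on top, and so catches some 3 mm of side error. Axes as the stand's.
- stop_face (a point): Centre of the near face of the end stop, 5 mm above the rail's top. The stop is a dark steel block 46 mm wide, 20 mm long, 16 mm high, fixed across the rail's top; its place along the rail varies. x points along the rail, away from the arriving head. Push on it with 5 to 10 N; over 20 N counts as ramming.
- end_stop: The end stop block; origin under its middle, on the rail's top, 10 mm beyond its near face. Axes as the stand's.
- head_grip (a point): Centre of the white housing of the loose sensor head (0.35 to 0.52 kg): 44 mm long (x), 34 mm wide (y), 48 mm high; this point is 48 mm above the head's underside, 24 mm below its top. Axes: x forward, the way it slides on, y to its left, z up. Hold it across its 34 mm width. When the head sits on the rail this point is 94 mm above the table, over the rail's centre line.
- sensor_head: The whole head, standing on the table at the start; origin at the middle of its underside, 48 mm under head_grip. Grey saddle below the housing: 60 mm long (x), 62 mm wide, plate 14 to 24 mm above the underside, fixed undercut lip on the left (y+), clamp jaw on the right. With the jaw open: 2.5 mm side play in all on the rail; can enter up to 1.5 mm too high; rests on the rail's top.
- head_front (a point): Centre of the saddle plate's front face, which meets the end stop: 30 mm ahead of the housing's centre and 29 mm below it. Axes as the head's.
- clamp_jaw: The steel clamp jaw of the head (54 mm long), under the saddle's right side; it is driven towards the rail by the clamp knob. Origin coincides with the head's origin when open.
- knob_grip (a point): Grip point of the black clamp knob, on its upright axis, 72 mm to the right (y-) of the housing's centre and at its height. The knob stands on an ear of the saddle; its grip is an upright bar 34 mm long, 11 mm thick, 33 mm high; this point is 24 mm above the ear and 12.5 mm below the bar's top. x of this point runs along the bar and turns with it.
- clamp_knob (a joint): Angle of the clamp knob (rad): 0 = open, bar along the head's x; grows clockwise seen from above. Starts between 0 and 0.25. It moves the jaw 2.1 mm per rad; the jaw bites the rail at about 1.2 and the knob has a hard stop at 1.5, where the clamp is tight (jaw force about 30 N). Friction 0.12 N m: it stays where left; full tightening takes about 0.2 N m.
- battery: Bystander: black battery pack 95 x 45 x 32 mm lying on the table; origin under its middle. Leave it.
- handset: Bystander: black hand-held radio 115 x 58 x 30 mm lying on the table with a 90 mm stub aerial; origin under its middle. Leave it.
- driver: Bystander: screwdriver 160 mm long lying on the table; origin under its middle. Leave it.
Mind the look-alikes: they are no part of the job. There is more than one size of the sensor_head; the job needs the middle-sized.

How it is judged:
By the outcome, as a careful person would: the job done as asked, in the order asked, and still so for the second after the job is handed in, with the robot touching nothing.
It also fails if it takes over 67 s, if anything falls off the work surface, if the arm or the gripper's body presses on something with over 40 N, if the wrist force passes 120 N, or if a joint passes its speed limit or range.

## Working session

There is one attempt and no reset: what is moved stays moved. The work goes in short steps, each a Python script; the robot and the scene stay as the last script left them, time stands still between calls to the robot, and variables do not carry over. Pictures are saved under pics/ and viewed, and the job is handed in when it is done.

```bash
ls; mkdir -p pics; python3 - <<'E'
from cell import *
import cv2, numpy as np
for c in ("scene","top"):
    f=grab_frame(c); cv2.imwrite(f"pics/{c}0.png",f["img"][:,:,::-1]); print(c,f["fx"],f["fy"],f["cx"],f["cy"],np.round(f["cam_to_world"],3).tolist())
    for n in ("sensor_head","head_grip","knob_grip","head_front","rail_entry","stop_face","stand","end_stop"):
        print(n,[(np.round(d["centre"],1).tolist(),round(d["score"],2)) for d in tip_of(c,n)])
print(get_state())
E
```

```text
pics
scene 460.3289884866021 460.3289884866021 314.6632837271807 235.90069582154598 [[-0.731, 0.427, -0.532, 1.001], [0.682, 0.471, -0.559, 0.421], [0.012, -0.772, -0.635, 0.599], [0.0, 0.0, 0.0, 1.0]]
sensor_head [([278.5, 250.0], 0.97), ([247.6, 200.6], 0.8), ([132.2, 247.5], 0.59)]
head_grip [([244.3, 188.1], 0.79), ([124.5, 219.4], 0.57), ([275.6, 233.1], 0.56)]
knob_grip [([152.8, 193.3], 0.77), ([208.5, 193.3], 0.52), ([274.2, 221.6], 0.45)]
head_front [([113.5, 229.1], 0.96), ([267.6, 245.7], 0.91), ([251.3, 203.5], 0.9), ([210.5, 195.0], 0.61)]
rail_entry [([340.6, 267.9], 0.7), ([404.6, 308.8], 0.65)]
stop_face [([407.7, 306.8], 0.73)]
stand [([383.2, 320.0], 0.64)]
end_stop [([412.7, 316.1], 0.66)]
top 546.2112010576203 546.2112010576203 324.0115025252067 238.5578856023569 [[-0.016, -0.992, 0.125, 0.441], [-1.0, 0.015, -0.015, -0.035], [0.014, -0.125, -0.992, 1.19], [0.0, 0.0, 0.0, 1.0]]
sensor_head [([449.8, 150.1], 0.75), ([358.8, 240.1], 0.63), ([431.9, 259.3], 0.56), ([237.4, 249.6], 0.24)]
head_grip [([357.7, 240.6], 0.94), ([453.6, 137.5], 0.91), ([437.3, 253.1], 0.84
[... 252 characters left out ...]
0.5)]
{'clock': 0.9, 'q': array([-1.47818400e+00,  3.26195961e-01, -1.92624497e-01,  1.05199903e+00,
       -1.69607046e-05,  1.43656539e+00]), 'joint_velocities': array([ 1.45651286e-03, -2.54063722e-04, -2.20094772e-03,  7.53058348e-07,
       -3.52232941e-04,  4.25711738e-04]), 'tau': array([-5.46616811e-04, -4.43316150e+01,  2.62759030e+01,  9.83686514e-04,
       -1.98045723e-04,  1.00772220e-05]), 'position': array([ 0.12368636, -0.53591541,  0.23127372]), 'eef_rot': array([-2.45858371e+00,  1.95574521e+00,  4.44092487e-05]), 'contact_force': array([ 0.58507061, -0.24016653, -0.27907552]), 'wrist_torque': array([ 0.02111592, -0.02359864,  0.02986696]), 'finger_gap': 1.0020673382002314}
```

View pics/scene0.png

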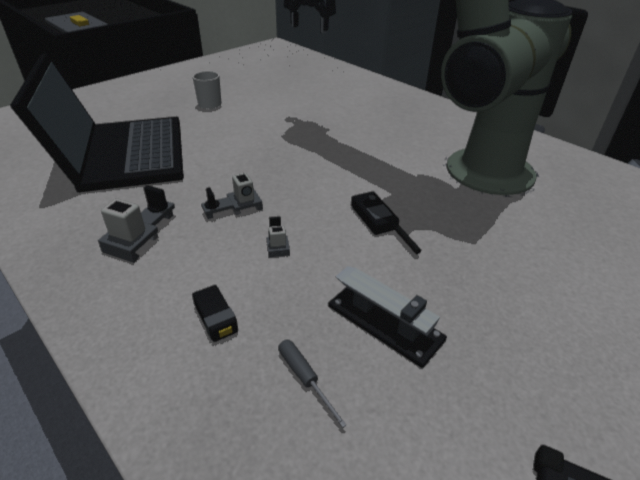

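View pics/top0.png

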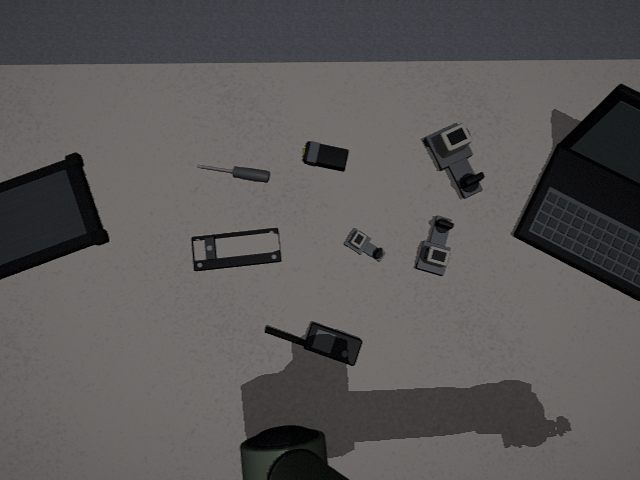

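```bash
cat > h.py <<'E'
import numpy as np, cv2
from cell import *
def cam(f):
    T=np.array(f["cam_to_world"]);return T,f["fx"],f["fy"],f["cx"],f["cy"]
def proj(f,P):
    T,fx,fy,cx,cy=cam(f);P=np.atleast_2d(P);p=(P-T[:3,3])@T[:3,:3]
    return np.c_[fx*p[:,0]/p[:,2]+cx,fy*p[:,1]/p[:,2]+cy]
def onz(f,uv,z):
    T,fx,fy,cx,cy=cam(f);d=T[:3,:3]@np.array([(uv[0]-cx)/fx,(uv[1]-cy)/fy,1]);s=(z-T[2,3])/d[2]
    return T[:3,3]+s*d
def crop(f,name,c,w,h,k):
    u,v=int(c[0]-w/2),int(c[1]-h/2);u=max(u,0);v=max(v,0)
    im=f["img"][v:v+h,u:u+w,::-1]
    im=cv2.convertScaleAbs(im,alpha=1.6,beta=10)
    im=cv2.resize(im,None,fx=k,fy=k,interpolation=cv2.INTER_CUBIC);
    for i in range(0,w,10): cv2.putText(im,str(u+i),(i*k,8),0,.3,(0,255,255));cv2.line(im,(i*k,10),(i*k,14),(0,255,255))
    for i in range(0,h,10): cv2.putText(im,str(v+i),(0,i*k+3),0,.3,(0,255,255))
    cv2.imwrite(name,im)
E
python3 - <<'E'
from h import *
f=grab_frame("top");g=grab_frame("scene")
import pickle;pickle.dump((f,g),open("f0.pkl","wb"))
crop(f,"pics/t_stand.png",(236,250),110,60,7);crop(f,"pics/t_head.png",(437,245),80,80,7)
crop(g,"pics/s_stand.png",(387,315),130,100,6);crop(g,"pics/s_head.png",(233,195),80,60,9)
p=onz(f,(436,256),.12);k=onz(f,(443,225),.06);print(p,k)
E
```

```text
[ 0.53699109 -0.27225162  0.12      ] [ 0.60742138 -0.30300347  0.06      ]
```

```bash
python3 - <<'E'
import cv2,numpy as np
a=cv2.imread("pics/t_stand.png");b=cv2.imread("pics/t_head.png");print(a.shape,b.shape)
E
```

```text
(420, 770, 3) (560, 560, 3)
```

View pics/t_stand.png

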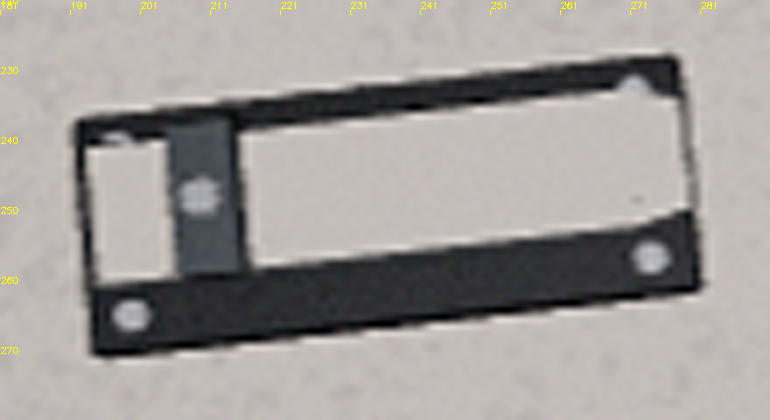

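View pics/t_head.png

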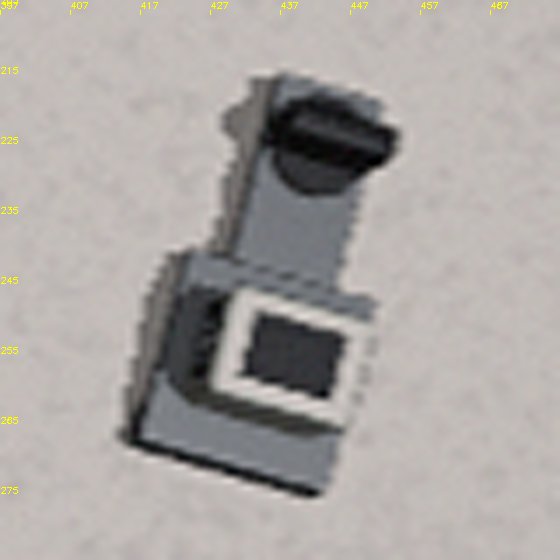

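View pics/s_stand.png

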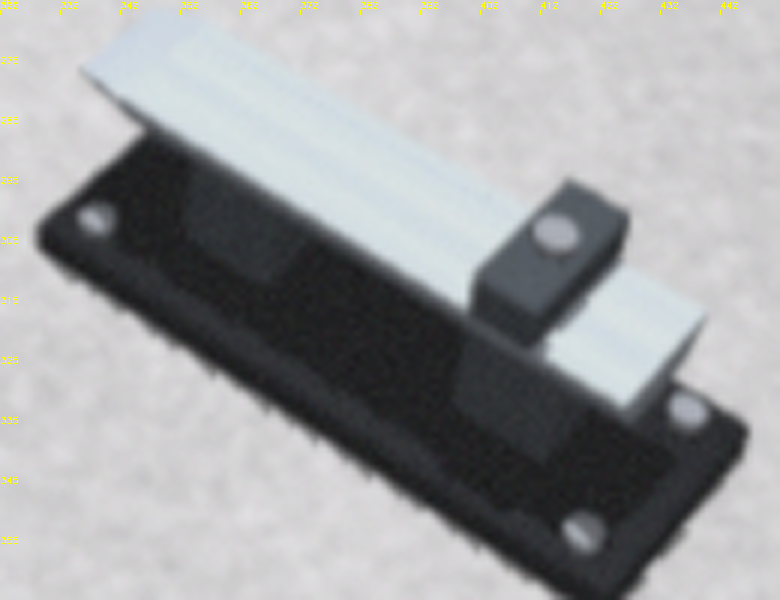

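View pics/s_head.png

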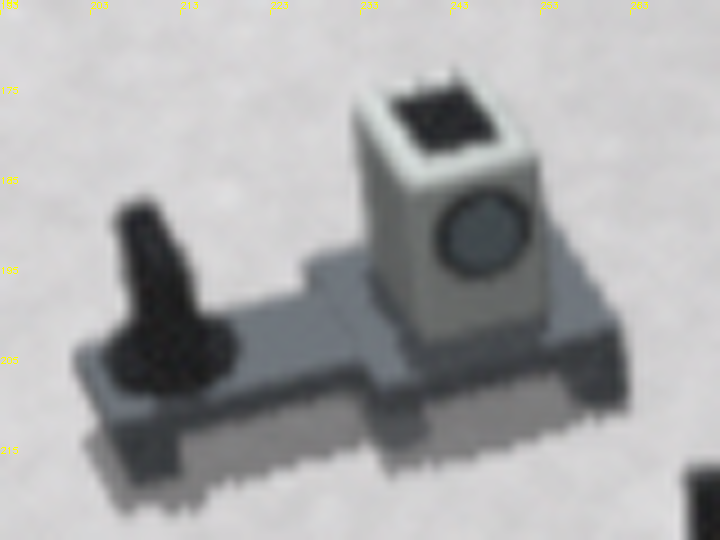

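```bash
cat > fit.py <<'E'
from h import *
import pickle
from scipy.optimize import least_squares
f,g=pickle.load(open("f0.pkl","rb"))
def px(l,u,v,k): return [((a+.5)/k-.5+u,(b+.5)/k-.5+v) for a,b in l]
def W(p,L):
    L=np.array(L);c,s=np.cos(p[2]),np.sin(p[2]);return np.c_[p[0]+c*L[:,0]-s*L[:,1],p[1]+s*L[:,0]+c*L[:,1],L[:,2]]
tS=px([(77,120),(680,55),(703,287),(93,354),(85,148),(97,285)],181,220,7)
LS=np.array([[95,-37.5,12],[-95,-37.5,12],[-95,37.5,12],[95,37.5,12],[80,-20.5,60],[80,20.5,60]])/1e3
tStop=px([(167,127),(233,118),(178,277),(245,268)],181,220,7)
sS=px([(708,318),(625,410)],322,265,6);LSs=np.array([[80,20.5,60],[80,-20.5,60]])/1e3
sStop=px([(475,272),(570,180),(628,215),(542,310)],322,265,6)
def stop(x): return np.array([[x+.02,-.023,.076],[x,-.023,.076],[x+.02,.023,.076],[x,.023,.076]]),np.array([[x,-.023,.076],[x,.023,.076],[x+.02,.023,.076],[x+.02,-.023,.076]])
def r(p,which):
    a,b=stop(p[3]);o=[]
    if 't' in which:o+=[proj(f,W(p,LS))-tS,proj(f,W(p,a))-tStop]
    if 's' in which:o+=[proj(g,W(p,LSs))-sS,proj(g,W(p,b))-sStop]
    return np.concatenate(o).ravel()
if __name__=="__main__":
  for w in ('t','s','ts'):
    s=least_squares(r,[.5,.12,1.5,.05],args=(w,),loss='soft_l1');print(w,np.round(s.x,4),np.round(r(s.x,w),1))
  tH=px([(240,288),(380,325),(350,428),(212,388),(137,436),(320,492)],397,205,7)
  LH=np.array([[22,-17,72],[-22,-17,72],[-22,17,72],[22,17,72],[30,31,22],[-30,31,22]])/1e3
  sH=px([(415,190),(538,155),(355,95),(455,75)],193,165,9);LHs=np.array([[22,-17,72],[22,17,72],[-22,-17,72],[-22,17,72]])/1e3
  def q(p,w):
    o=[]
    if 't' in w:o+=[proj(f,W(p,LH))-tH]
    if 's' in w:o+=[proj(g,W(p,LHs))-sH]
    return np.concatenate(o).ravel()
  for w in ('t','s','ts'):
    s=least_squares(q,[.52,-.26,1.5],args=(w,),loss='soft_l1');print('H',w,np.round(s.x,4),np.round(q(s.x,w),1))
E
python3 fit.py
```

```text
t [0.5691 0.1374 1.665  0.0337] [-1.  -0.4  0.2 -0.5  0.3  0.5 -0.5  0.6  0.4 -0.   0.3 -0.  -0.3 -0.6
  0.  -0.3  0.   0.2  0.2  0.5]
s [0.5673 0.1393 1.6573 0.0339] [ 0.4 -0.6 -0.  -0.1 -0.8  0.5 -0.  -0.7  1.5 -0.1 -0.6  1.1]
ts [0.5686 0.1383 1.6658 0.0339] [-1.4 -0.1 -0.3 -0.3 -0.1  0.7 -0.9  0.9 -0.   0.2 -0.1  0.2 -0.9 -0.3
 -0.5 -0.1 -0.5  0.5 -0.3  0.7 -0.5 -0.9 -0.8 -0.3 -1.6  0.5 -1.  -0.8
  0.5 -0.3 -1.4  1. ]
H t [ 0.5427 -0.2884  1.2512] [-0.2 -1.4  0.2 -0.3  0.1  0.6 -0.7 -0.  -0.   0.2  0.7  0.6]
H s [ 0.5438 -0.2864  1.3554] [-0.6  0.2  0.8 -0.3 -2.2  0.9  1.4 -1. ]
H ts [ 0.5427 -0.2878  1.2676] [-0.6 -1.3 -0.1 -0.6 -0.   0.5 -0.9  0.1 -0.1  0.5  0.7  0.4 -1.7 -0.4
  0.2 -0.2 -1.5 -0.1  2.5 -1.3]
```

```bash
cat > edge.py <<'E'
from h import *
from fit import W
import pickle
from scipy.ndimage import map_coordinates
from scipy.optimize import least_squares
def edge(f,p,yl,xs,z=.06,rng=.008,n=65):
    gray=f["img"].astype(float).mean(2);out=[]
    for x in xs:
        d=np.linspace(-rng,rng,n);P=W(p,np.c_[np.full(n,x),yl+d,np.full(n,z)]);uv=proj(f,P)
        v=map_coordinates(gray,[uv[:,1],uv[:,0]],order=1)
        gr=np.abs(np.gradient(v));i=gr.argmax();sl=slice(max(i-10,0),i+11);w=gr[sl];out.append((w*d[sl]).sum()/w.sum())
    return np.array(out)
if __name__=="__main__":
    f,g=pickle.load(open("f0.pkl","rb"));p=[.5689,.1378,1.6655]
    xs=np.linspace(-.075,.02,12)
    for n,c in(("top",f),("scene",g)):
        for y in(.0205,-.0205):
            if n=="scene" and y>0: continue
            e=edge(c,p,y,xs);print(n,y,np.round(e*1e3,1),np.polyfit(xs,e,1))
E
python3 edge.py
```

```text
top 0.0205 [-0.3 -0.3 -0.1 -0.  -0.1 -0.1 -0.2 -0.1 -0.2 -0.1 -0.2 -0.1] [ 0.00071635 -0.00014296]
top -0.0205 [-0.6 -0.3 -0.5 -0.3 -0.1 -0.3 -0.2 -0.3 -0.2 -0.4 -0.2 -0.3] [ 0.00127401 -0.00026335]
scene -0.0205 [1.6 0.9 0.5 0.2 0.9 0.5 0.2 0.8 0.5 0.5 0.2 0.7] [-0.00585379  0.00046932]
```

```bash
cat >> h.py <<'E'
from scipy.spatial.transform import Rotation as Rn
def rv(a): # tool down, tool x at world angle a
    x=np.array([np.cos(a),np.sin(a),0]);z=np.array([0,0,-1.]);y=np.cross(z,x);return Rn.from_matrix(np.c_[x,y,z]).as_rotvec()
SP=np.array([.5688,.1378,1.6665])
def st(x,y,z):
    c,s=np.cos(SP[2]),np.sin(SP[2]);return np.array([SP[0]+c*x-s*y,SP[1]+s*x+c*y,z])
E
python3 - <<'E'
from h import *
print(get_state()["eef_rot"],Rn.from_rotvec(get_state()["eef_rot"]).as_matrix()[:,0])
H=np.array([.5427,-.288]);psi=1.26
for s in(1,-1):
    o=s*np.pi/2
    for nm,p,a in(("pick",np.r_[H,.029],psi+o),("entry",st(-.16,0,.09),SP[2]+o),("home",st(0,0,.075),SP[2]+o),("knob0",st(0,-.072,.075),SP[2]+o-.65),("knob1",st(0,-.072,.075),SP[2]+o-1.55)):
        q=ik(p,rv(a));print(s,nm,np.round(p,3),None if q is None else np.round(q,2))
E
```

```text
[ 2.45850019e+00 -1.95575639e+00  5.58985113e-05] [ 2.24865108e-01 -9.74389901e-01  6.73023878e-05]
1 pick [ 0.543 -0.288  0.029] [-0.61  0.64 -0.25  0.68  0.   -1.87]
1 entry [ 0.584 -0.021  0.09 ] [-0.16  0.52 -0.29  0.77 -0.   -1.83]
1 home [0.569 0.138 0.075] [ 0.11  0.53 -0.3   0.74  0.   -1.55]
1 knob0 [0.64  0.145 0.075] [ 0.11  0.65 -0.09  0.83  0.   -0.91]
1 knob1 [0.64  0.145 0.075] [ 0.11  0.65 -0.09  0.83 -0.   -0.01]
-1 pick [ 0.543 -0.288  0.029] [-0.61  0.64 -0.25  0.68  0.    1.27]
-1 entry [ 0.584 -0.021  0.09 ] [-0.16  0.52 -0.29  0.77 -0.    1.31]
-1 home [0.569 0.138 0.075] [ 0.11  0.53 -0.3   0.74 -0.    1.59]
-1 knob0 [0.64  0.145 0.075] [ 0.11  0.65 -0.09  0.83  0.    2.23]
-1 knob1 [0.64  0.145 0.075] [ 0.11  0.65 -0.09  0.83  0.    3.13]
```

```bash
python3 - <<'E'
from h import *
H=np.array([.5427,-.288]);a=1.26+np.pi/2
movep(np.r_[H,.14],rv(a))
print(move_l(np.r_[H,.027],.1,until_force=6))
f=grab_frame("top");g=grab_frame("scene");s=get_state();print(s["clock"],s["position"],s["contact_force"])
crop(f,"pics/t1.png",(437,240),80,80,7);crop(g,"pics/s1.png",(233,180),90,80,7)
E
```

```text
False
5.1667 [ 0.54320693 -0.28836358  0.02778111] [-0.50953121  0.33139998  0.40845609]
```

View pics/s1.png

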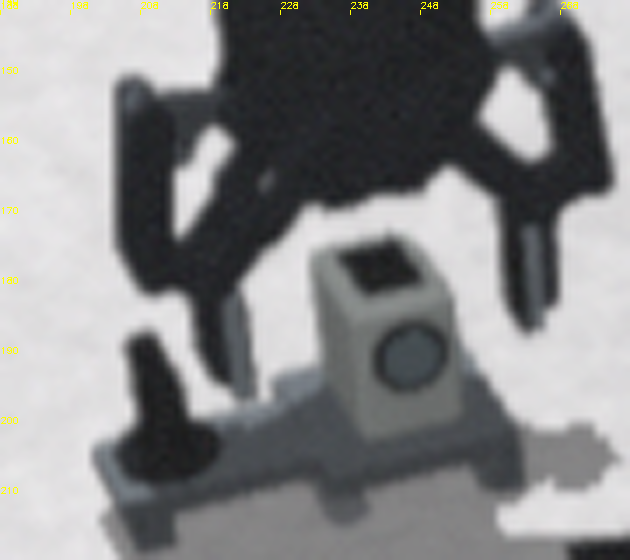

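View pics/t1.png

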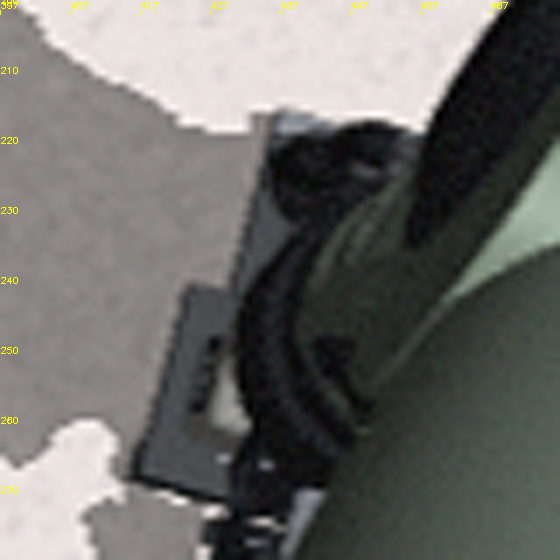

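```bash
python3 - <<'E'
from h import *
grab(50)
s=get_state();print(s["clock"],s["position"],s["contact_force"],s["finger_gap"])
p=s["position"].copy();p=np.r_[.5427,-.288,.15]
move_l(p,.15)
s=get_state();print(s["clock"],s["position"],s["contact_force"],s["finger_gap"])
movep(st(-.165,0,.13),rv(SP[2]+np.pi/2))
f=grab_frame("top");g=grab_frame("scene");s=get_state();print(s["clock"],s["position"],st(-.165,0,.13),s["contact_force"],s["wrist_torque"],s["finger_gap"],SP[2]+np.pi/2,Rn.from_rotvec(s["eef_rot"]).as_matrix()[:,0],[np.cos(SP[2]+np.pi/2),np.sin(SP[2]+np.pi/2)])
cv2.imwrite("pics/s2.png",g["img"][:,:,::-1]);cv2.imwrite("pics/t2.png",f["img"][:,:,::-1])
import pickle;pickle.dump((f,g,s),open("f2.pkl","wb"))
E
```

```text
5.6917 [ 0.54282543 -0.28812192  0.02725814] [ 0.63692028 -0.10010332  1.53578642] 0.3867286880605384
6.6583 [ 0.54189016 -0.2874062   0.1487328 ] [-1.02102284  0.20304188 -4.32594936] 0.39636350595112746
7.7917 [ 0.58487214 -0.02815382  0.13007011] [ 0.58456701 -0.02644494  0.13      ] [-0.21250902 -0.18942376 -3.84500577] [-0.00394305  0.05040048  0.00450347] 0.39386656298785466 3.2372963267948967 [-9.95658708e-01 -9.30785560e-02 -3.45682837e-04] [np.float64(-0.9954238978512497), np.float64(-0.095557645359358)]
```

View pics/s2.png

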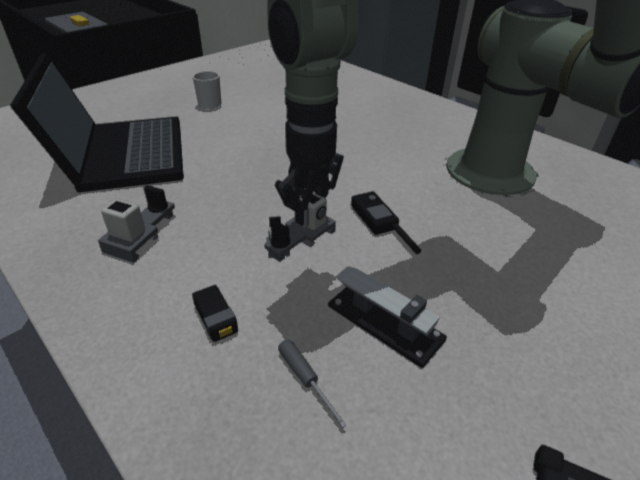

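View pics/t2.png

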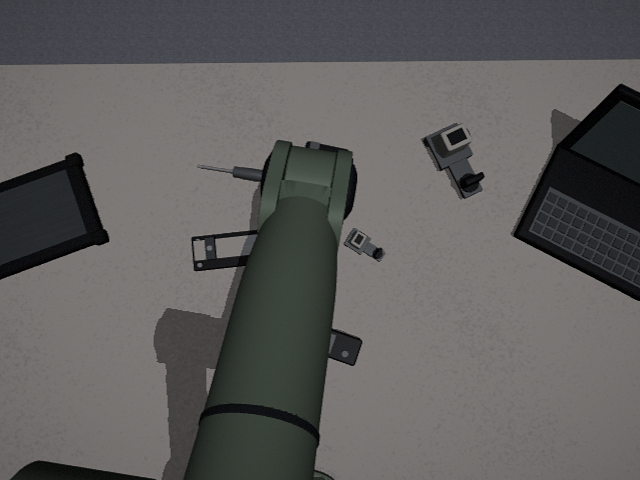

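```bash
python3 - <<'E'
from h import *
from fit import W
import pickle
f,g,s=pickle.load(open("f2.pkl","rb"))
P=s["position"];R=Rn.from_rotvec(s["eef_rot"]).as_matrix();yaw=np.arctan2(R[1,0],R[0,0])-np.pi/2
z0=P[2]-.0272;pose=[P[0],P[1],yaw]
def box(x0,x1,y0,y1,z):return W(pose,[[x0,y0,z],[x1,y0,z],[x1,y1,z],[x0,y1,z]])
k=9;u0,v0,w,h=255,180,90,85
im=cv2.convertScaleAbs(g["img"][v0:v0+h,u0:u0+w,::-1],alpha=1.8,beta=10);im=cv2.resize(im,None,fx=k,fy=k,interpolation=cv2.INTER_CUBIC)
def draw(B,c):
    uv=(proj(g,B)-[u0,v0]+.5)*k-.5;cv2.polylines(im,[np.round(uv).astype(int)],True,c,1)
draw(box(-.022,.022,-.017,.017,z0+.072),(0,0,255))
draw(box(-.022,.022,-.017,.017,z0+.024),(0,0,255))
draw(box(-.03,.03,-.031,.031,z0+.024),(0,255,0));draw(box(-.03,.03,-.031,.031,z0+.014),(0,255,0))
draw(box(-.017,.017,-.0775,-.0665,z0+.0605),(255,0,0))
cv2.imwrite("pics/ov2.png",im[:600,:800])
E
```

```text
(no output)
```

View pics/ov2.png

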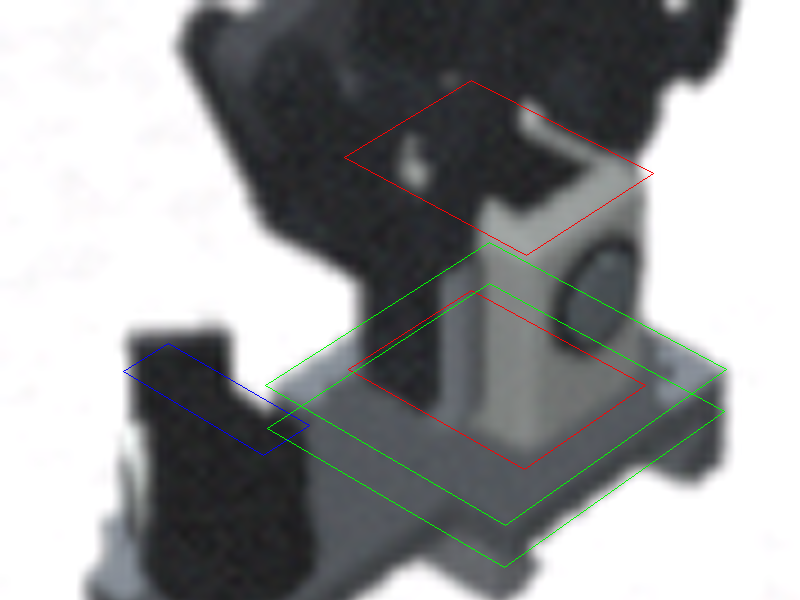

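```bash
cat > ov.py <<'E'
from h import *
from fit import W
import pickle,sys
def overlay(g,P,R,name,u0,v0,w,h,k,dz=.0272,dx=0):
    yaw=np.arctan2(R[1,0],R[0,0])-np.pi/2;z0=P[2]-dz;pose=[P[0]+dx*np.cos(yaw),P[1]+dx*np.sin(yaw),yaw]
    im=cv2.convertScaleAbs(g["img"][v0:v0+h,u0:u0+w,::-1],alpha=1.8,beta=10);im=cv2.resize(im,None,fx=k,fy=k,interpolation=cv2.INTER_CUBIC)
    def draw(B,c,cl=True):
        uv=(proj(g,B)-[u0,v0]+.5)*k-.5;cv2.polylines(im,[np.round(uv).astype(int)],cl,c,1)
    def bx(p,x0,x1,y0,y1,z):return W(p,[[x0,y0,z],[x1,y0,z],[x1,y1,z],[x0,y1,z]])
    for z in(.072,.024):draw(bx(pose,-.022,.022,-.017,.017,z0+z),(0,0,255))
    for z in(.024,.014):draw(bx(pose,-.03,.03,-.031,.031,z0+z),(0,255,0))
    draw(bx(pose,-.017,.017,-.0775,-.0665,z0+.0605),(255,0,0))
    draw(bx(SP,-.08,.08,-.0205,.0205,.06),(0,255,255));draw(W(SP,[[-.08,-.0205,.06],[-.096,-.0165,.058],[-.096,.0165,.058],[-.08,.0205,.06]]),(0,255,255))
    draw(bx(SP,-.095,.095,-.0375,.0375,.012),(255,255,0))
    cv2.imwrite(name,im)
E
python3 - <<'E'
from ov import *
move_l(st(-.165,0,.0739),.1)
sleep(.4)
s=get_state();g=grab_frame("scene");f=grab_frame("top")
R=Rn.from_rotvec(s["eef_rot"]).as_matrix()
print(s["clock"],s["position"]-st(-.165,0,.0739),R[:,0],R[:,2],s["contact_force"],s["wrist_torque"])
pickle.dump((f,g,s),open("f3.pkl","wb"))
overlay(g,s["position"],R,"pics/ov3.png",265,205,110,85,7)
E
```

```text
8.9 [2.26622588e-04 2.02152074e-05 3.73534657e-04] [-9.95414930e-01 -9.56490274e-02 -6.16304628e-04] [ 6.28563099e-04 -9.80312121e-05 -9.99999798e-01] [ 0.42489167  0.0741929  -4.1234661 ] [ 0.0475752   0.10742462 -0.02137479]
```

View pics/ov3.png

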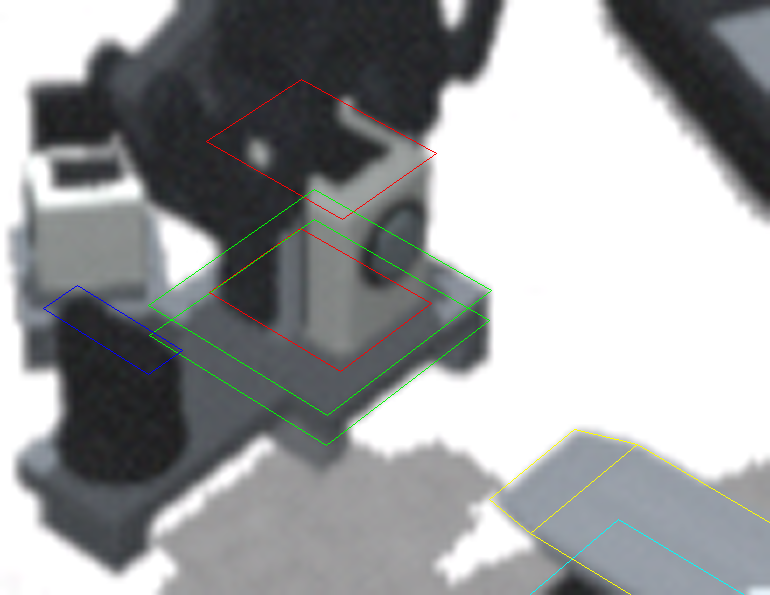

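```bash
python3 - <<'E'
from h import *
import pickle
f,g,s=pickle.load(open("f3.pkl","rb"))
g["img"]=cv2.convertScaleAbs(g["img"],alpha=1.5)
crop(g,"pics/z3.png",(303,245),72,56,11)
E
```

```text
(no output)
```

View pics/z3.png

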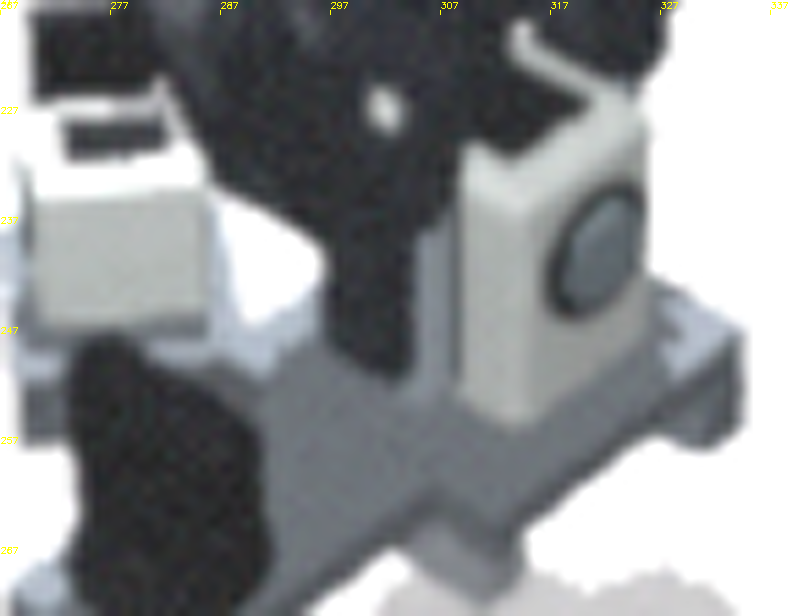

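```bash
python3 - <<'E'
from ov import *
def rep(t):
    s=get_state();d=s["position"]-st(0,0,0);c,sn=np.cos(SP[2]),np.sin(SP[2])
    F=s["contact_force"];print(t,round(s["clock"],2),"xy",np.round([c*d[0]+sn*d[1],-sn*d[0]+c*d[1],d[2]],4),"F",np.round([c*F[0]+sn*F[1],-sn*F[0]+c*F[1],F[2]],1),np.round(s["wrist_torque"],2))
z=.0734
move_l(st(-.135,0,z),.06);rep("pre")
for x,v in((-.12,.03),(-.105,.02),(-.09,.02),(-.07,.03)):
    r=move_l(st(x,0,z),v,until_force=8);rep((x,r))
    if r:break
E
```

```text
pre 9.65 xy [-1.348e-01 -1.000e-04  7.340e-02] F [ 0.2 -0.4 -4.5] [-0.01  0.07  0.01]
(-0.12, False) 10.3 xy [-0.1199 -0.      0.0734] F [-0.2 -0.7 -4.2] [ 0.04  0.07 -0.01]
(-0.105, False) 11.2 xy [-0.105  -0.      0.0734] F [ 0.3 -0.6 -3.2] [-0.04  0.07  0.05]
(-0.09, False) 12.1 xy [-0.0901 -0.      0.0734] F [-0.7  0.6 -4. ] [-0.03  0.08  0.01]
(-0.07, False) 12.92 xy [-0.07   -0.      0.0734] F [ 0.8  0.2 -3.5] [-0.05  0.06 -0.03]
```

```bash
cat >> ov.py <<'E'
def rep(t):
    s=get_state();d=s["position"]-st(0,0,0);c,sn=np.cos(SP[2]),np.sin(SP[2])
    F=s["contact_force"];print(t,round(s["clock"],2),"xy",np.round([c*d[0]+sn*d[1],-sn*d[0]+c*d[1],d[2]],4),"F",np.round([c*F[0]+sn*F[1],-sn*F[0]+c*F[1],F[2]],1),np.round(s["wrist_torque"],2))
    return s
E
python3 - <<'E'
from ov import *
z=.0734
r=move_l(st(-.012,0,z),.04,until_force=8);rep(r)
g=grab_frame("scene");crop(g,"pics/s4.png",(375,275),120,90,6)
E
```

```text
False 14.52 xy [-0.0122 -0.      0.0734] F [-0.2  1.1 -4. ] [-0.04  0.08 -0.05]
```

View pics/s4.png

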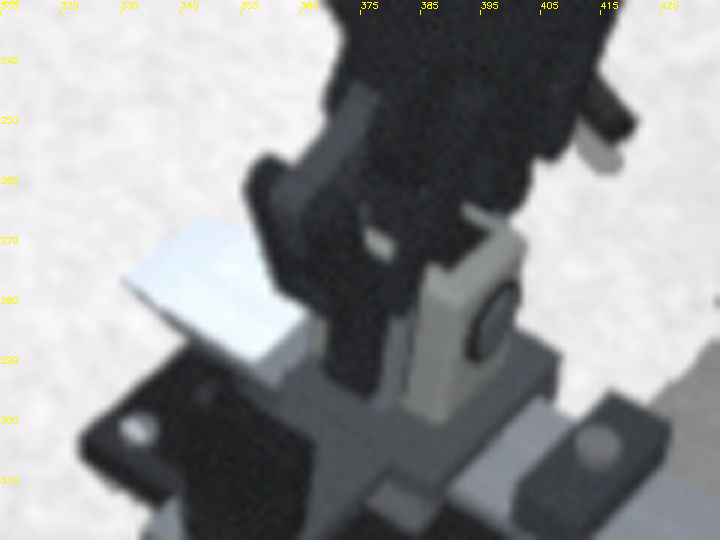

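```bash
python3 - <<'E'
from ov import *
z=.0734
r=move_l(st(.014,0,z),.008,until_force=6);rep(r)
for i in range(4): sleep(.1);s=rep(i)
g=grab_frame("scene");crop(g,"pics/s5.png",(375,275),120,90,6)
E
```

```text
True 16.67 xy [0.0048 0.0001 0.0733] F [-1.3  0.1  4.1] [-0.09 -0.07 -0.03]
0 16.77 xy [0.0048 0.0002 0.0733] F [-2.8 -0.8  5.9] [-0.02 -0.04  0.04]
1 16.87 xy [0.0048 0.0002 0.0732] F [-0.6 -0.1  6.4] [-0.01  0.03 -0.  ]
2 16.97 xy [0.0048 0.0002 0.0733] F [-1.3 -0.8  5.8] [ 0.04 -0.01 -0.01]
3 17.07 xy [0.0048 0.0001 0.0733] F [-1.6 -0.7  5.8] [-0.01 -0.06 -0.  ]
```

View pics/s5.png

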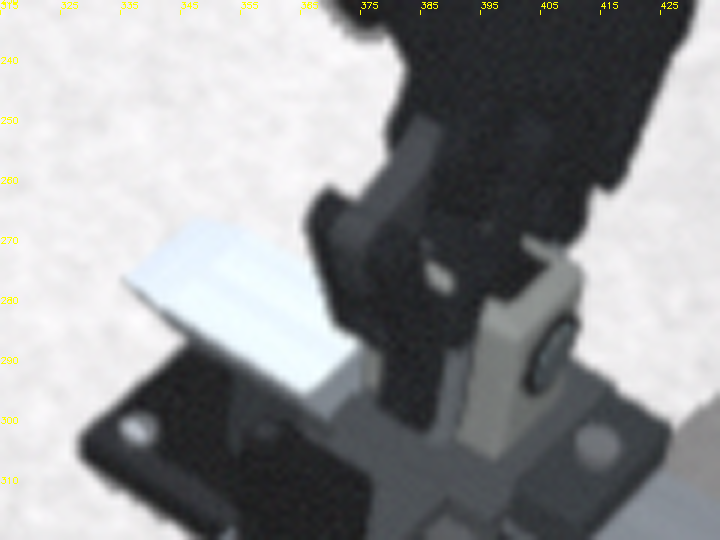

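```bash
python3 - <<'E'
from ov import *
p=get_state()["position"]
s=rep("a");x=.0048
for z in(.0735,.0737):
    move_l(st(x-.0003,0,z),.01);sleep(.2);rep(z)
    rep(z)
E
```

```text
a 17.12 xy [0.0048 0.0002 0.0733] F [-1.1 -0.9  5.7] [-0.   -0.07 -0.04]
0.0735 17.7 xy [0.0047 0.0002 0.0734] F [ 1.2 -0.6 -0.3] [0.29 0.03 0.04]
0.0735 17.7 xy [0.0047 0.0002 0.0734] F [ 1.2 -0.6 -0.3] [0.29 0.03 0.04]
0.0737 18.15 xy [0.0044 0.0003 0.0735] F [-0.  -0.4 -2.1] [0.06 0.06 0.02]
0.0737 18.15 xy [0.0044 0.0003 0.0735] F [-0.  -0.4 -2.1] [0.06 0.06 0.02]
```

Vertical load is now nearly relieved; I'll push along the rail only.

```bash
python3 - <<'E'
from ov import *
for x in np.arange(.0052,.0125,.0005):
    r=move_l(st(x,0,.0737),.005,until_force=7);sleep(.08)
    s=rep((round(x,4),r))
    c,sn=np.cos(SP[2]),np.sin(SP[2]);F=s["contact_force"]
    fx=c*F[0]+sn*F[1]
    if fx<-5.5 or r:break
E
```

```text
(np.float64(0.0052), False) 18.52 xy [0.0049 0.0003 0.0735] F [-0.4 -0.5 -3.4] [-0.15  0.07  0.02]
(np.float64(0.0057), False) 18.86 xy [0.0051 0.0003 0.0736] F [-3.7  0.4 -4.7] [-0.91  0.12 -0.11]
(np.float64(0.0062), False) 19.19 xy [0.0051 0.0003 0.0736] F [-6.7  0.9 -4.1] [-1.2   0.15 -0.05]
```

```bash
python3 - <<'E'
from ov import *
move_l(st(.0063,0,.0735),.01,until_force=7);sleep(.15);rep("pressed")
let_go();s=rep("open")
move_l(st(.0055,0,.15),.15);rep("up")
# side step to +y-right for viewing and next: over knob
a=SP[2]+np.pi/2-.65
movep(st(.0055,-.072,.15),rv(a));sleep(.2);rep("knob above")
g=grab_frame("scene");f=grab_frame("top");crop(g,"pics/s6.png",(375,275),120,90,6);crop(f,"pics/t6.png",(236,250),110,80,7)
E
```

```text
pressed 19.59 xy [0.0051 0.0003 0.0736] F [-6.5  1.5 -1.2] [-1.28  0.26 -0.06]
open 20.15 xy [ 0.0065 -0.0001  0.0736] F [ 0.7 -0.5  0.8] [ 0.01 -0.03  0.  ]
up 20.81 xy [0.0055 0.0005 0.1494] F [-0.3  0.2 -0.6] [-0.02 -0.    0.02]
knob above 21.68 xy [ 0.0056 -0.0712  0.1499] F [-0.5 -0.2 -0.3] [ 0.03 -0.05  0.  ]
```

View pics/s6.png

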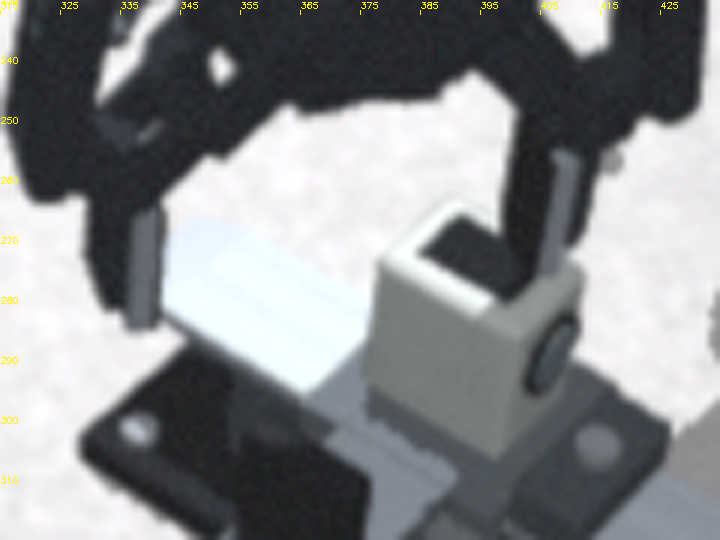

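View pics/t6.png

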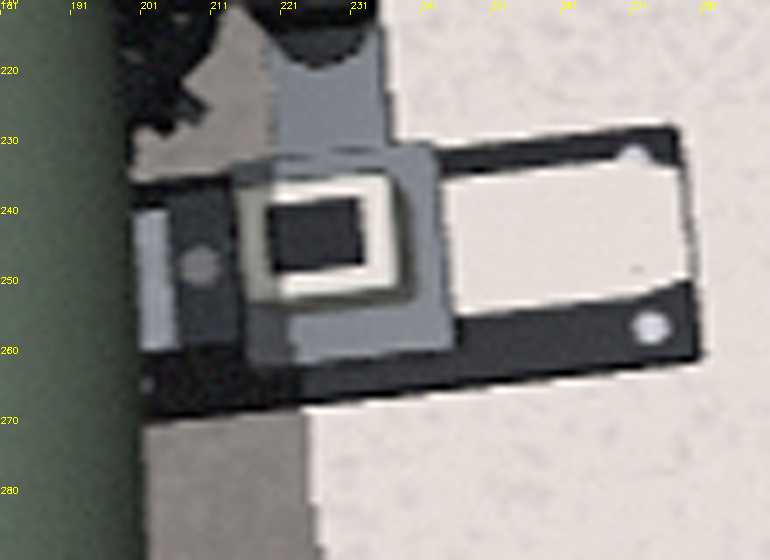

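```bash
python3 - <<'E'
from ov import *
a=SP[2]+np.pi/2-.68
move_l(st(.0038,-.0725,.12),.1,rot=rv(a))
r=move_l(st(.0038,-.0725,.081),.06,until_force=5);rep(r)
g=grab_frame("scene");f=grab_frame("top");crop(g,"pics/s7.png",(375,275),120,90,6);crop(f,"pics/t7.png",(236,230),110,80,7)
E
```

```text
False 23.02 xy [ 0.0038 -0.0727  0.0811] F [-0.2 -0.6 -0.5] [ 0.02 -0.08  0.02]
```

View pics/s7.png

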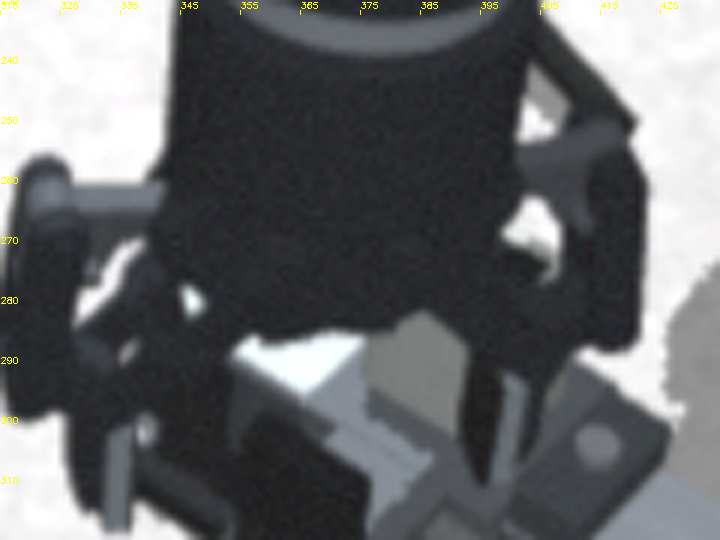

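View pics/t7.png

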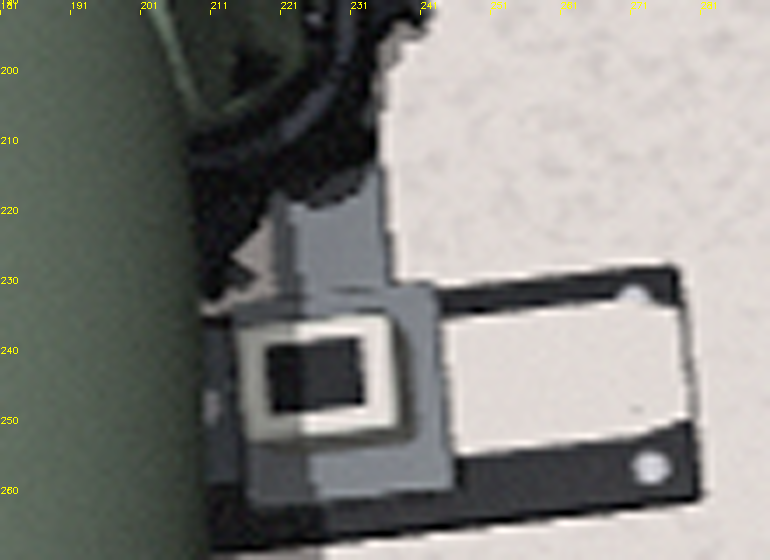

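```bash
python3 - <<'E'
from ov import *
grab(25);s=rep("grab");print(s["finger_gap"])
a=SP[2]+np.pi/2
for th in(.8,.95):
    move_l(st(.0038,-.0725,.081),.05,rot=rv(a-th)) ;s=rep(th);print(s["finger_gap"])
f=grab_frame("top");crop(f,"pics/t8.png",(236,230),110,80,7)
E
```

```text
grab 23.7 xy [ 0.0039 -0.0724  0.0811] F [0.5 0.9 0.9] [-0.01  0.22  0.15]
0.3146406153919891
0.8 23.97 xy [ 0.0034 -0.0716  0.0809] F [-0.6  4.2  4.7] [-0.23  0.88  0.13]
0.12138254379512367
0.95 24.27 xy [ 0.004  -0.0716  0.0809] F [-0.4  3.8  3.7] [ 0.01  1.29 -0.11]
0.12139686447338117
```

View pics/t8.png

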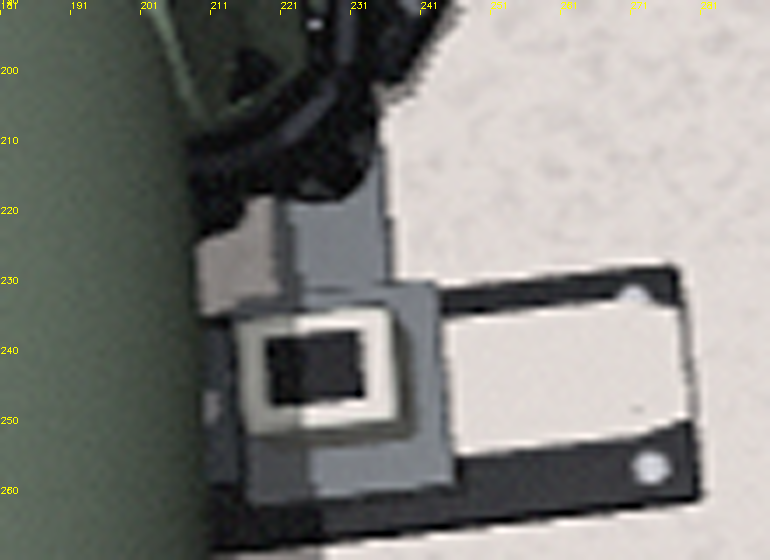

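```bash
python3 - <<'E'
from ov import *
a=SP[2]+np.pi/2
def ang():
    R=Rn.from_rotvec(get_state()["eef_rot"]).as_matrix();return (a-np.arctan2(R[1,0],R[0,0]))%(2*np.pi)
grab(45);s=rep("grab");print(s["finger_gap"])
for th in(1.05,1.15,1.25,1.33,1.4,1.45,1.5,1.54):
    move_l(st(.0038,-.0712,.0815),.05,rot=rv(a-th));sleep(.1);s=rep(th);print("  ang",round(ang(),3),"j6",round(s["tau"][5],3),"gap",round(s["finger_gap"],3))
E
```

```text
grab 24.53 xy [ 0.004  -0.0716  0.081 ] F [-0.6  6.2  4.6] [ 0.01  1.34 -0.07]
0.11285186390360481
1.05 24.88 xy [ 0.0041 -0.0713  0.0815] F [0.5 3.2 2.7] [ 0.32  0.6  -0.04]
  ang 1.047 j6 -0.049 gap 0.118
1.15 25.23 xy [ 0.0041 -0.0713  0.0815] F [1.5 1.5 2.5] [0.46 0.52 0.05]
  ang 1.147 j6 -0.026 gap 0.116
1.25 25.58 xy [ 0.0043 -0.0713  0.0815] F [3.7 2.4 3.7] [ 0.77  0.59 -0.02]
  ang 1.247 j6 -0.001 gap 0.113
1.33 25.93 xy [ 0.0043 -0.0712  0.0816] F [5.2 2.  3.6] [ 0.89  0.57 -0.05]
  ang 1.327 j6 -0.042 gap 0.12
1.4 26.28 xy [ 0.0044 -0.0712  0.0816] F [4.5 2.1 2.9] [ 0.91  0.62 -0.02]
  ang 1.396 j6 -0.029 gap 0.114
1.45 26.63 xy [ 0.0044 -0.0712  0.0816] F [5.  3.2 3. ] [ 0.91  0.65 -0.  ]
  ang 1.446 j6 -0.017 gap 0.116
1.5 26.98 xy [ 0.0045 -0.0712  0.0816] F [3.9 3.1 4.6] [0.95 0.59 0.03]
  ang 1.496 j6 -0.003 gap 0.121
1.54 27.33 xy [ 0.0045 -0.0712  0.0817] F [4.6 3.4 2.4] [0.91 0.68 0.63]
  ang 1.534 j6 0.664 gap 0.116
```

```bash
python3 - <<'E'
from ov import *
a=SP[2]+np.pi/2
move_l(st(.0045,-.0712,.0815),.03,rot=rv(a-1.51));sleep(.1);rep("relax")
let_go();rep("open")
move_l(st(.0045,-.0712,.16),.15)
movep(st(-.25,-.02,.25),rv(a-1.51));sleep(.2);s=rep("away")
g=grab_frame("scene");f=grab_frame("top");crop(g,"pics/s9.png",(375,285),120,90,6);crop(f,"pics/t9.png",(236,230),110,80,7)
pickle.dump((f,g,s),open("f9.pkl","wb"))
E
```

```text
relax 27.68 xy [ 0.0045 -0.0712  0.0816] F [2.9 4.2 3.7] [0.54 0.65 0.26]
open 28.4 xy [ 0.0045 -0.0712  0.0815] F [-0.8  0.2 -0.3] [0.03 0.03 0.  ]
away 30.34 xy [-0.2485 -0.0202  0.2493] F [ 0.1 -0.3  0.4] [ 0.03 -0.02 -0.01]
```

View pics/s9.png

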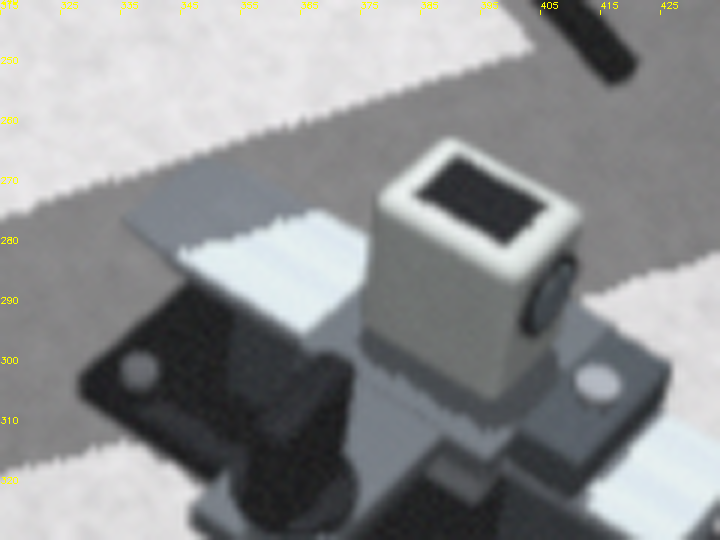

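View pics/t9.png

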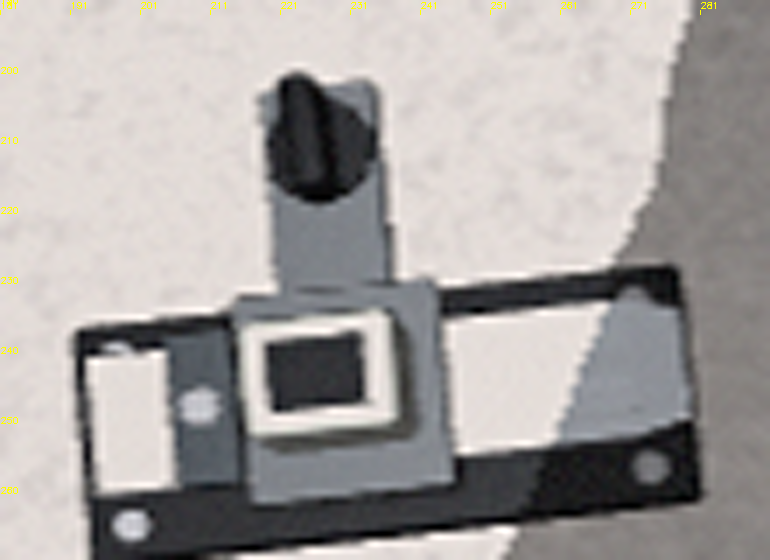

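```bash
python3 - <<'E'
from ov import *
for n in("t7","t8","t9"):
    im=cv2.imread(f"pics/{n}.png").astype(float).mean(2)
    r=[]
    for y in range(330,445,10):  # rear plate edge
        row=cv2.GaussianBlur(im[y:y+1,425:475],(5,1),0)[0];gr=np.abs(np.gradient(row));i=gr.argmax();sl=slice(max(i-6,0),i+7);r.append(425+(np.arange(50)[sl]*gr[sl]).sum()/gr[sl].sum())
    print(n,np.round(np.array(r)/7,2), "mean px",np.mean(r)/7)
f,g,s=pickle.load(open("f9.pkl","rb"))
# overlay home head & bar
k=9
for nm,c,u0,v0,w,h in(("t",f,195,185,85,65),("s",g,322,240,85,65)):
  im=cv2.convertScaleAbs(c["img"][v0:v0+h,u0:u0+w,::-1],alpha=1.6,beta=10);im=cv2.resize(im,None,fx=k,fy=k,interpolation=cv2.INTER_CUBIC)
  def draw(B,col):
    uv=(proj(c,B)-[u0,v0]+.5)*k-.5;cv2.polylines(im,[np.round(uv).astype(int)],True,col,1)
  x0=.0038
  draw(W(SP,[[x0-.03,-.031,.07],[x0+.03,-.031,.07],[x0+.03,.031,.07],[x0-.03,.031,.07]]),(0,255,0))
  draw(W(SP,[[.0338,-.023,.076],[.0538,-.023,.076],[.0538,.023,.076],[.0338,.023,.076]]),(255,0,255))
  for ph,col in((1.5,(0,0,255)),(1.35,(0,255,255))):
    B=[]
    for l,t in((17,5.5),(17,-5.5),(-17,-5.5),(-17,5.5)):
        B.append([x0+(l*np.cos(ph)+t*np.sin(ph))/1e3,-.072+(-l*np.sin(ph)+t*np.cos(ph))/1e3,.1065])
    draw(W(SP,B),col)
  cv2.imwrite(f"pics/ov9{nm}.png",im)
E
```

```text
t7 [63.32 63.42 63.44 63.35 64.02 64.24 64.28 64.41 64.44 64.45 64.42 64.88] mean px 64.05589636639905
t8 [63.34 63.35 63.32 63.79 64.18 64.26 64.29 64.33 64.42 64.35 64.34 64.9 ] mean px 64.07247829704066
t9 [63.44 63.37 63.66 63.81 64.27 64.26 64.31 64.43 64.45 64.41 64.8  65.18] mean px 64.1991415074164
```

View pics/ov9t.png

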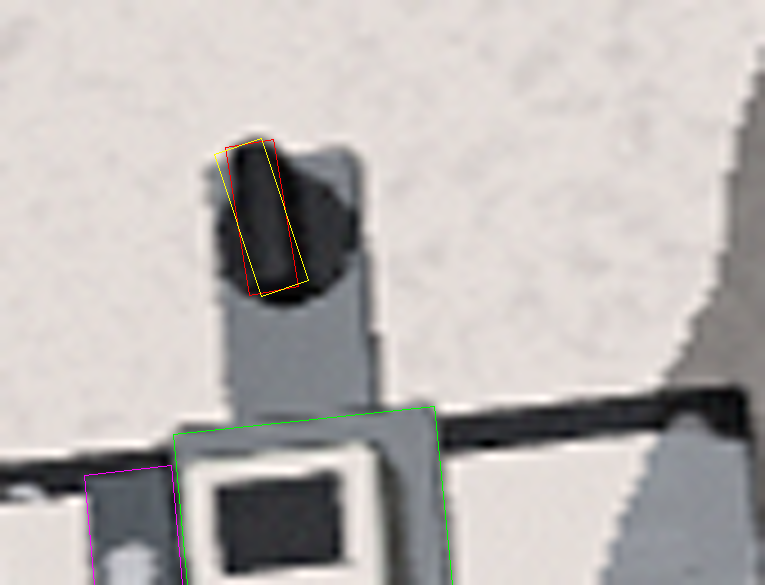

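View pics/ov9s.png

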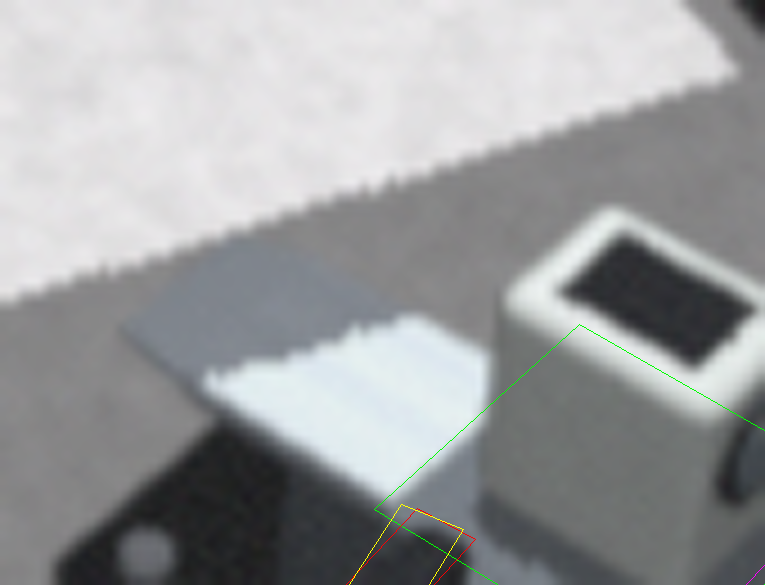

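```bash
python3 - <<'E'
import cv2,numpy as np
from cell import *
from h import crop
fs=[]
for i in range(3):
    f=grab_frame("top");crop(f,f"pics/t9_{i}.png",(236,230),110,80,7)
L={n:cv2.imread(f"pics/{n}.png",0).astype(np.float32) for n in("t6","t7","t8","t9","t9_0","t9_1","t9_2")}
L["t6"]=np.vstack([np.zeros((140,L["t6"].shape[1]),np.float32)+128,L["t6"]])[:560] if False else L["t6"]
# t6 crop starts at row 210, others 190
def ecc(a,b,x0,x1,y0,y1,da=0,db=0):
    A=a[y0-da:y1-da,x0:x1];B=b[y0-db:y1-db,x0:x1];W=np.eye(2,3,dtype=np.float32)
    c,W=cv2.findTransformECC(cv2.GaussianBlur(A,(0,0),3),cv2.GaussianBlur(B,(0,0),3),W,cv2.MOTION_TRANSLATION,(3,200,1e-7));return np.round(W[:,2]/7,3),round(c,4)
print(L["t6"].shape)
for n in("t6","t8","t9","t9_0","t9_1","t9_2"):
    d=140 if n=="t6" else 0
    print(n,"head",ecc(L["t7"],L[n],345,475,300,500,0,d),"housing",ecc(L["t7"],L[n],345,420,290,445,0,d),"static",ecc(L["t7"],L[n],478,545,260,470,0,d))
E
```

```text
(560, 770)
t6 head (array([-0.004, -0.001], dtype=float32), 0.9997) housing (array([-0.006, -0.004], dtype=float32), 0.9997) static (array([-0.025, -0.   ], dtype=float32), 0.9977)
t8 head (array([-0.009, -0.638], dtype=float32), 0.9683) housing (array([-0.03, -1.01], dtype=float32), 0.9965) static (array([-0.013, -0.001], dtype=float32), 0.9993)
t9 head (array([ 0.1  , -0.373], dtype=float32), 0.9833) housing (array([ 0.106, -0.503], dtype=float32), 0.9871) static (array([-0.049,  0.008], dtype=float32), 0.9926)
t9_0 head (array([ 0.095, -0.373], dtype=float32), 0.9837) housing (array([ 0.106, -0.504], dtype=float32), 0.9873) static (array([-0.108,  0.007], dtype=float32), 0.9997)
t9_1 head (array([ 0.097, -0.372], dtype=float32), 0.9833) housing (array([ 0.102, -0.5  ], dtype=float32), 0.9839) static (array([-0.055,  0.006], dtype=float32), 0.9898)
t9_2 head (array([ 0.1  , -0.371], dtype=float32), 0.9834) housing (array([ 0.109, -0.502], dtype=float32), 0.9873) static (array([-0.013,  0.002], dtype=float32), 0.9992)
```

```bash
python3 - <<'E'
from ov import *
a=SP[2]+np.pi/2
movep(st(.0049,-.0715,.16),rv(a-1.5))
print(move_l(st(.0049,-.0715,.0815),.12,until_force=6))
grab(45);s=rep("grab");print(s["finger_gap"])
for th in(1.2,.9):
    move_l(st(.0049,-.0715,.0815),.06,rot=rv(a-th));s=rep(th)
let_go();rep("open")
move_l(st(.0049,-.0715,.16),.15)
movep(st(.004,0,.16),rv(a));
print(move_l(st(.004,0,.0737),.12,until_force=6));rep("at head")
f=grab_frame("top");g=grab_frame("scene");crop(g,"pics/s10.png",(375,285),120,90,6);crop(f,"pics/t10.png",(236,230),110,80,7)
E
```

```text
False
grab 33.12 xy [ 0.0049 -0.0716  0.0817] F [-0.7 -0.3  2. ] [-0.    0.1  -0.01]
0.11740434579817
1.2 33.58 xy [ 0.0047 -0.0716  0.0817] F [-0.7  0.3  2.3] [-0.2   0.13  0.15]
0.9 34.02 xy [ 0.0047 -0.0716  0.0816] F [-0.6 -0.   1.4] [-0.28  0.12  0.1 ]
open 34.74 xy [ 0.0049 -0.0715  0.0815] F [ 0.4 -0.5 -0.4] [-0.02  0.03  0.02]
False
at head 37.15 xy [ 0.004 -0.     0.074] F [-0.5  1.9 -0.9] [-0.08  0.34  0.03]
```

View pics/s10.png

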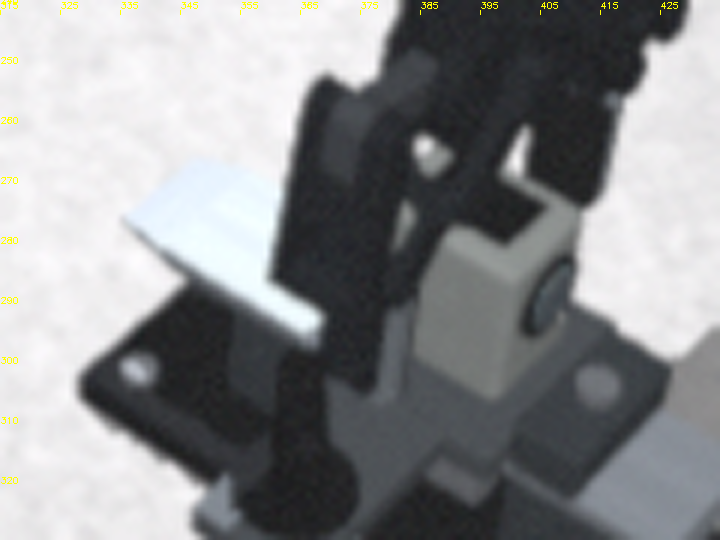

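```bash
python3 - <<'E'
from ov import *
grab(40);s=rep("grab")
c,sn=np.cos(SP[2]),np.sin(SP[2])
for x in np.arange(.0045,.0095,.0005):
    r=move_l(st(x,0,.0737),.006,until_force=7.5);sleep(.08)
    s=rep((round(x,4),r));F=s["contact_force"]
    if c*F[0]+sn*F[1]<-5.8 or r:break
let_go();rep("open")
move_l(st(x-.0005,0,.16),.15)
f=grab_frame("top");crop(f,"pics/t11.png",(236,230),110,80,7);g=grab_frame("scene");crop(g,"pics/s11.png",(375,285),120,90,6)
E
```

```text
grab 37.77 xy [ 0.004  -0.0005  0.0742] F [0.6 1.3 4.1] [-0.02  0.07 -0.03]
(np.float64(0.0045), False) 38.11 xy [ 0.004  -0.0004  0.0742] F [-2.3 -0.1  5.4] [-0.37  0.12  0.09]
(np.float64(0.005), False) 38.44 xy [ 0.0041 -0.0004  0.0742] F [-3.6 -0.1  5.3] [-0.62  0.11  0.02]
(np.float64(0.0055), False) 38.77 xy [ 0.0041 -0.0005  0.0742] F [-5.   0.8  5.9] [-0.88  0.13  0.07]
(np.float64(0.006), False) 39.11 xy [ 0.0041 -0.0004  0.0743] F [-7.   0.6  6.3] [-1.13  0.14  0.11]
open 39.67 xy [0.0062 0.0002 0.0735] F [0.6 0.1 0.2] [0.03 0.08 0.03]
```

```bash
python3 - <<'E'
from ov import *
a=SP[2]+np.pi/2;K=(.0054,-.0715)
movep(st(*K,.15),rv(a-.9))
print(move_l(st(*K,.0815),.12,until_force=6));rep("down")
grab(45);s=rep("grab");print(s["finger_gap"])
for th in(1.1,1.3,1.42,1.49,1.525):
    move_l(st(*K,.0815),.05,rot=rv(a-th));sleep(.05);s=rep(th)
    R=Rn.from_rotvec(s["eef_rot"]).as_matrix();print("  ang",round((a-np.arctan2(R[1,0],R[0,0]))%(2*np.pi),3),s["finger_gap"])
E
```

```text
False
down 42.08 xy [ 0.0054 -0.0719  0.0821] F [-0.8  0.2  0.4] [-0.05 -0.04 -0.03]
grab 42.74 xy [ 0.0052 -0.0717  0.0818] F [-0.8  0.3  1.7] [-0.14  0.02  0.04]
0.11760908459396063
1.1 43.14 xy [ 0.0054 -0.0718  0.0817] F [-0.6 -0.6  1.3] [-0.1  -0.1  -0.05]
  ang 1.098 0.11244781965416038
1.3 43.54 xy [ 0.0052 -0.0719  0.0818] F [-1.5 -1.6  3.2] [-0.2  -0.25 -0.01]
  ang 1.297 0.1192450576461704
1.42 43.86 xy [ 0.0053 -0.0719  0.0818] F [-1.2 -0.7  2.9] [-0.24 -0.34 -0.06]
  ang 1.417 0.11798271936074815
1.49 44.16 xy [ 0.0053 -0.0719  0.0818] F [-1.2 -1.6  3.1] [-0.26 -0.48  0.02]
  ang 1.487 0.11867515172156538
1.525 44.46 xy [ 0.0053 -0.0719  0.0818] F [-2.  -3.1  2.9] [-0.39 -0.58  0.58]
  ang 1.523 0.12080123932452252
```

```bash
python3 - <<'E'
from ov import *
a=SP[2]+np.pi/2;K=(.0054,-.0715)
move_l(st(*K,.0815),.03,rot=rv(a-1.508));rep("relax")
let_go();rep("open")
move_l(st(*K,.16),.15)
movep(st(-.25,-.02,.25),rv(a-1.51));sleep(.2);rep("away")
f=grab_frame("top");g=grab_frame("scene");crop(f,"pics/t12.png",(236,230),110,80,7);crop(g,"pics/s12.png",(375,285),120,90,6)
cv2.imwrite("pics/tfull.png",f["img"][:,:,::-1]);cv2.imwrite("pics/sfull.png",g["img"][:,:,::-1])
L={n:cv2.imread(f"pics/{n}.png",0).astype(np.float32) for n in("t7","t9","t12")}
def ecc(a,b,x0,x1,y0,y1):
    A=a[y0:y1,x0:x1];B=b[y0:y1,x0:x1];W=np.eye(2,3,dtype=np.float32)
    c,W=cv2.findTransformECC(cv2.GaussianBlur(A,(0,0),3),cv2.GaussianBlur(B,(0,0),3),W,cv2.MOTION_TRANSLATION,(3,200,1e-7));return np.round(W[:,2]/7,3),round(c,4)
for n in("t9","t12"):print(n,ecc(L["t7"],L[n],345,475,300,500),ecc(L["t7"],L[n],345,420,290,445))
E
```

```text
relax 44.71 xy [ 0.0053 -0.0719  0.0817] F [-1.3 -3.6  4. ] [-0.38 -0.75  0.29]
open 45.42 xy [ 0.0054 -0.0714  0.0815] F [ 0.4  0.4 -0.3] [ 0.03  0.01 -0.  ]
away 47.37 xy [-0.2485 -0.0202  0.2493] F [ 1.1  0.9 -0.8] [-0.01 -0.01  0.01]
t9 (array([ 0.1  , -0.373], dtype=float32), 0.9833) (array([ 0.106, -0.503], dtype=float32), 0.9871)
t12 (array([-0.041, -0.356], dtype=float32), 0.9807) (array([-0.044, -0.49 ], dtype=float32), 0.9826)
```

View pics/t12.png

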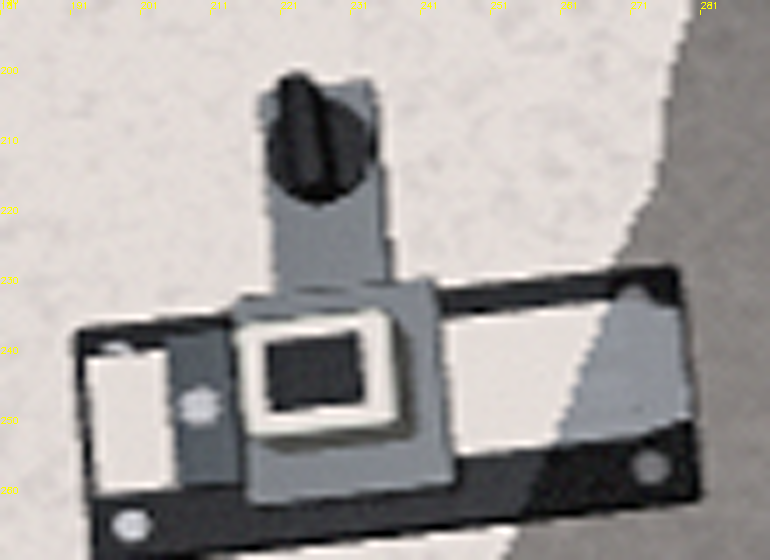

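View pics/s12.png

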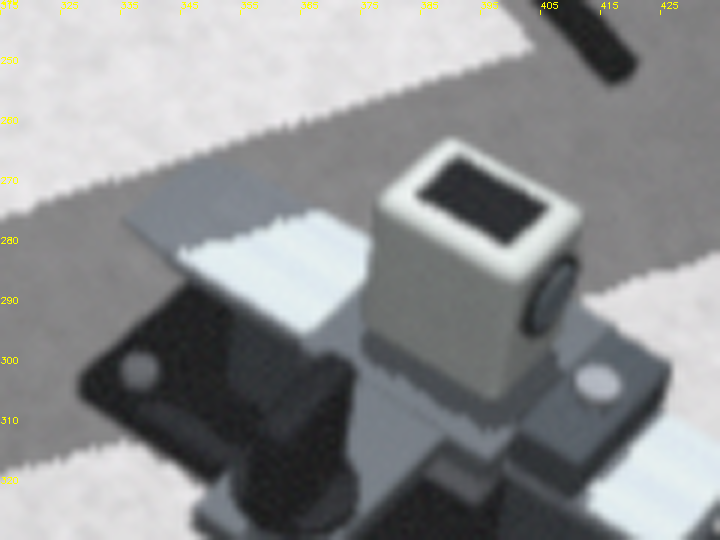

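View pics/tfull.png

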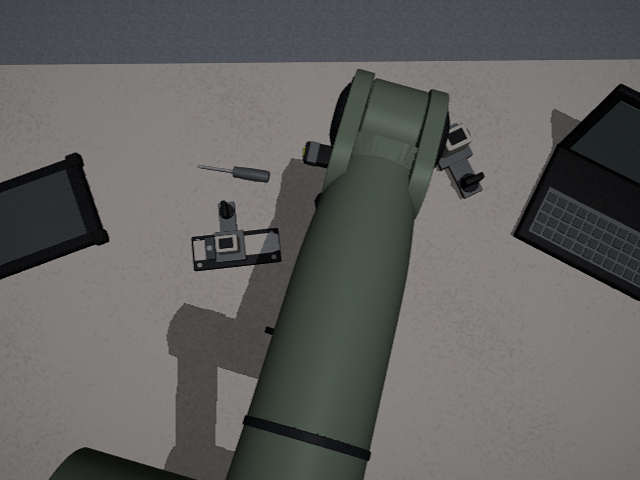

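The head moved about 0.3 mm back towards the stop compared with the first tightening, so it is now where it was when I pressed it home. The knob reached its hard stop, and nothing is touching the robot.

```bash
python3 -c "
from cell import *
sign_off()
s=get_state();print(s['clock'],s['contact_force'])"
```

```text
the job is handed in; nothing more can be done
the job is handed in; nothing more can be done
```

The middle-sized sensor head is on the rail, against the end stop and clamped. I let go and handed the job in at about 47 s; no verdict was reported.

- **Mounting:** The head slid on from the tapered end with no noticeable resistance. I pushed it against the stop with about 6.7 N.
- **First tightening:** This pulled the head about 0.3 mm back from the stop, measured by matching top-camera pictures. I loosened the knob to 0.9 rad, pushed the head home again with about 7 N, and retightened. That makes the final order push, then clamp.
- **Knob:** The gripper turned it to 1.52 rad, and the wrist torque jumped to 0.58 N m at the hard stop. I expected a steady torque between 1.2 and 1.5 rad, but the wrist reading there stayed near zero. The evidence that it is tight is therefore the jump at the hard stop and the bar's angle in the pictures.
- **Final checks:** The top camera shows the head back at its pressed-home position along the rail, to within about 0.1 mm. Clamping shifted it about 1 mm sideways, within the side play.
- **Contacts:** The arm touched nothing except the head and knob. While I was regripping the head, a finger seems to have brushed the turned knob bar with about 2 N.
- **Bystanders:** The battery, handset and screwdriver were not touched. In the last top view the screwdriver lies where it was. The arm partly hides the battery and mostly hides the handset, but the parts that show are where they were.

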